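Put a salvaged relay away through a sprung dust flap

ROBOT

A 6-joint arm with a two-finger parallel gripper is mounted at the origin on the work surface. World frame = base frame: x ahead of the robot, y to its left, z up, the work surface at z = 0. Lengths are in m, angles in rad, forces in N, time in s.
With the tool pointing down it reaches from about 0.35 to 0.975 m from the base axis. Payload 4.9 kg.
Tool frame: the origin (TCP) lies midway between the tips of the shut fingers; the grasp point (between the pads) lies ctrl.tcp_to_grasp behind it (ctrl.tcp_to_grasp is the distance from the TCP to the grasp point, in m); z points along the fingers, y is the direction in which the jaws open and shut (so a half turn about z gives the same grasp; the last joint's range is limited). The gripper opens to 85 mm and grips with 20 to 120 N. Pads are 22 mm wide; open, the fingers measure 114 mm over their backs; the gripper's body (76 mm by 85 mm) begins 54 mm behind the grasp point. The pads swing forward as they close: fully open they stand 13 mm farther back than shut.
Start: joints at [1.169, 0.053, 1.613, -0, 1.476, -0.119], TCP at [0.174, 0.6, 0.231] pointing down, gripper open.
Joint ranges: [-3.01, 3.01], [-1.01, 2.22], [0.06, 2.58], [-1.02, 4.17], [0.09, 2.62], [-3.14, 3.14]. Speed limits (rad/s): [2.57, 2.57, 3.14, 3.14, 3.14, 3.14].

INTERFACE

Orientations are given as a rotation vector (axis times angle).
In Python, from station import ctrl, get_image, calibration, finish_job, models gives the robot as it stands.
- The arm moves only by the shell command python3 -m creep 'ROWS' [FORCE]. ROWS is JSON, a list of rows, each a list of 7 numbers: the opening, from 0 (shut) to 1 (fully open), then the shift along the tool's x, y, z in m, then the turn, a rotation vector about the tool's x, y, z in degrees. A call has 1 to 20 rows; each row shifts and turns the commanded pose from where the row before left it, along the tool's axes as they then stand; what a row does not reach is not made up. A row lasts 1/10 s, in which the tool goes at most 50 mm and 8.59 degrees, less where a joint would pass 70% of its speed; a pose out of reach is approached as far as the arm can. A call with a gripper value outside its range is refused whole. The fingers move at their own pace and stop on an object; FORCE is the grip in N (left out, the last holds). Time passes only in rows, so rows that do not move let the fingers close. It gives the time, the measured TCP pose, the force and the opening at its end, in the units of the state.
- ctrl.get_obs(): the state, without advancing time (a new reading comes with each control period).
- get_image(name): name is "scene" or "top" or "wrist"; returns the picture (384x512x3 uint8, red, green, blue); there is no depth.
- calibration(name): a dict with "mtx" (3x3 intrinsics, pixels), "k1" (the pictures are not rectified: a ray, as slopes to the right and down, at radius r is drawn at 1 + k1 r^2 times it, then the intrinsics apply), "R" (3x3) and "t" (3): a world point X has camera coordinates R X + t. Camera axes: x right, y down, z forward; pixel columns grow to the right and rows downward; lengths in m; the calibration is good to about 2 mm. A picture is of the moment at which its call begins: read the wrist's pose just before it. calibration takes no time and is no camera call; for the wrist camera it gives the pose at the moment of the call.
- finish_job(): hands the job in, once; it reports no verdict.
Trained networks look in the newest picture that a camera, given by its name, has taken for a name from the list of things; names that differ only in an ending like _2 or _b are one class to them, and where a whole thing is asked for, a point or a joint stands for the part that bears it (a point fixed in the world has none). Each returns a list of dicts, best first, with "conf" (0 to 1); they miss things now and then, are a little off and sometimes report something else, mostly with a low value. They report only what shows in the picture. A call takes as long as a camera call. They do not tell look-alikes from the thing itself.
- models.search_frame(camera, name): "extent" ([left, top, right, bottom] in pixels, round what is visible of it).
The state is a dict: "t": time; "q": joint angles; "dq": joint speeds; "effort": joint torques, N m; "tool_pos": TCP position; "tool_rot": TCP orientation; "contact_force": force on the tool from outside, world axes, zero at the start; "wrist_torque": the same for the moment, N m; "opening": finger opening in m.
Only numpy, scipy, OpenCV 4.12 (cv2) and the standard library are available. Lean on these libraries where they do the work, as an engineer would, in place of code of your own. Each camera call takes 0.05 s, during which the arm holds its last target. There are 200 camera calls.

TASK

Put the oblong metal relay away in the grey dust box: set it on the box's landing shelf and push it endways in through the sprung flap, so that the relay itself swings the flap open, until it drops off the sill and lies on the floor of the box and the flap has sprung shut behind it. Leave the other parts on the bench where they are.

Things in the scene. Friction and masses are not known exactly. Their poses are not given: they have to be found in the camera images.
- relay_center (a point): Centre of the relay, an oblong bare-metal can with black plastic ends and short brass blades at one end: 90 mm long along its own x (either end may go in first), 36 mm wide (y), 28 mm high (z), 105 to 210 g. It starts flat on the bench, centre 14 mm up. It is the only oblong one of four small parts that swap places.
- sill (a point): Middle of the sill edge of the dust box (fixed to the bench), 46 mm above the bench; x points level into the box, y along the sill, z up. The relay tips nose down once its middle is past the sill; push its tail on until that too is 10 to 15 mm past the sill and drops, and the flap clears it.
- shelf_center (a point): Centre of the flat landing shelf before the sill, axes as the sill's, 55 mm before the sill (-x) and level with it, 46 mm above the bench. The shelf is 110 mm long (x) and 98 mm wide (y), with no rails and nothing above it.
- box_floor (a point): Centre of the dust box's felt floor, axes as the sill's, 75 mm past the sill and 40 mm below it; the floor falls straight away behind the sill. The box inside is 150 mm long (x) and 90 mm wide (y), walls 4 mm thick, whose slanting front edges flank the flap; its clear roof's top is 52 mm above the sill.
- flap (a joint): Angle of the dust flap, an aluminium plate 86 mm wide, 50 mm long, hinged at its top edge: 0 shut (slanting from hinge down to sill), growing as its lower edge swings into the box, up to 1.75 rad. A weak spring shuts it: about 0.5 N at the lower edge to start it, 1.5 N wide open.
- flap_hinge (a point): Middle of the flap's hinge line, 26 mm past the sill and 44 mm above it, on the dust box. The solid lintel and roof begin here and go on into the box, so upright fingers may pass over the sill by up to about 24 mm, no more.
- relay: The same relay, origin at the centre of its underside, axes as for its centre.
- transformer: Bystander, leave in place: small transformer, dark core and grey winding on a square foot, 46 x 50 mm and 40 mm high; origin at the centre of its underside.
- connector: Bystander, leave in place: dark round connector shell standing on end, 44 mm across, 50 mm high; origin under its centre.
- tube_socket: Bystander, leave in place: square brown socket plate 52 mm wide with a round white ceramic top, 26 mm high; origin under its centre.
- screwdriver: Bystander, leave in place: screwdriver lying on the bench to the robot's right; origin under its middle.
- tape_roll: Bystander, leave in place: cardboard ring 90 mm across, 19 mm high, lying to the robot's left; origin under its centre.
There are look-alikes about, which are no part of the job. There is more than one size of the relay; the job needs the smallest.

How it is judged:
On the way:
1. the relay is in the doorway, its leading end past the sill, and the flap stands open on it (more than 0.4 rad) (value of joint flap above 0.4 rad and x of relay_center in the frame of sill between -0.03 and 0.03 m and y of relay_center in the frame of sill between -0.045 and 0.045 m and z of relay_center in the frame of sill between -0.005 and 0.04 m), for 0.06 s.
At the end, for the whole second after the job is handed in: The relay lies at rest inside the dust box, its centre within the box's walls and at least 12 mm below the sill, and the flap is shut (under 0.1 rad) (x of relay_center in the frame of sill between 0.015 and 0.14 m and y of relay_center in the frame of sill between -0.045 and 0.045 m and z of relay_center in the frame of sill below -0.012 m and value of joint flap below 0.1 rad and linear speed of relay below 0.03 m/s); the robot touches nothing.
It fails at once if the transformer was moved by more than 30 mm (distance of transformer from where it was at the start of the episode above 0.03 m).
It fails at once if the connector was moved by more than 30 mm (distance of connector from where it was at the start of the episode above 0.03 m).
It fails at once if the tube socket was moved by more than 30 mm (distance of tube_socket from where it was at the start of the episode above 0.03 m).
It fails at once if the screwdriver was moved by more than 30 mm (distance of screwdriver from where it was at the start of the episode above 0.03 m).
It fails at once if the tape roll was moved by more than 30 mm (distance of tape_roll from where it was at the start of the episode above 0.03 m).
It also fails if it takes over 51 s, if anything falls off the work surface, if the arm or the gripper's body presses on something with over 40 N, if the wrist force passes 120 N, or if a joint passes its speed limit or range.

## Working session

There is one attempt and no reset: what is moved stays moved. The work goes in short steps, Python scripts to look and compute and a shell command to move; the robot and the scene stay as the last step left them, time stands still between calls to the robot, and variables do not carry over. Pictures are saved under pics/ and viewed, about 8 in all and at most 12, crops included, and the job is handed in when it is done.

```bash
mkdir -p pics; cat > h.py <<'E'
import numpy as np,cv2
from station import ctrl,get_image,calibration,models
def px2w(cam,uv,z,c=None):
    c=c or calibration(cam); M=np.array(c["mtx"]);R=np.array(c["R"]);t=np.array(c["t"])
    uv=np.atleast_2d(uv).astype(float)
    p=cv2.undistortPoints(uv.reshape(-1,1,2),M,np.array([c["k1"],0,0,0.])).reshape(-1,2)
    d=np.c_[p,np.ones(len(p))]@R; o=-R.T@t
    return o+d*((z-o[2])/d[:,2])[:,None]
def w2px(cam,X,c=None):
    c=c or calibration(cam)
    return cv2.projectPoints(np.atleast_2d(X).astype(float),cv2.Rodrigues(np.array(c["R"]))[0],np.array(c["t"]),np.array(c["mtx"]),np.array([c["k1"],0,0,0.]))[0].reshape(-1,2)
def save(im,n): cv2.imwrite("pics/"+n,im[:,:,::-1])
E
python3 - <<'E'
from h import *
a=get_image("top");b=get_image("scene")
for i,(n,im) in enumerate((("top",a),("scene",b))):
    save(im,n+"1.png"); c=calibration(n); print(n,(-np.array(c["R"]).T@np.array(c["t"])).round(3))
save(np.vstack([cv2.resize(a,(400,300)),cv2.resize(b,(400,300))]),"both.png")
for k in ["relay","flap","sill","shelf_center"]:
    for r in models.search_frame("top",k)[:5]: print(k,np.round(r["extent"]),round(r["conf"],2))
print(ctrl.tcp_to_grasp,ctrl.get_obs())
E
```

```text
top [ 0.355 -0.003  1.053]
scene [ 1.726 -0.25   0.867]
relay [294. 226. 332. 266.] 0.71
relay [349. 154. 376. 186.] 0.69
relay [405. 234. 457. 253.] 0.59
flap [261. 150. 294. 171.] 0.6
sill [249. 106. 306. 205.] 0.85
sill [349. 152. 376. 185.] 0.51
shelf_center [245. 108. 309. 206.] 0.73
0.0187 {'t': 0.3, 'q': array([ 1.16899992e+00,  5.29191017e-02,  1.61338251e+00,  6.76270011e-07,
        1.47595442e+00, -1.19005872e-01]), 'dq': array([ 0.0005948 , -0.00370012, -0.00429917, -0.00128045, -0.00036511,
        0.00115888]), 'effort': array([-6.50380912e-05, -3.93097186e+01, -3.69758391e+01, -1.27942631e-04,
        3.94864561e-03,  1.11132240e-05]), 'tool_pos': array([0.17431606, 0.59997525, 0.23087911]), 'tool_rot': array([-4.42703589e-01, -3.11007069e+00,  1.00656869e-03]), 'contact_force': array([ 0.22087496, -0.02441746,  0.22794578]), 'wrist_torque': array([-0.0762665 , -0.01770595, -0.02422008]), 'opening': 0.085651596092885}
```

View pics/top1.png

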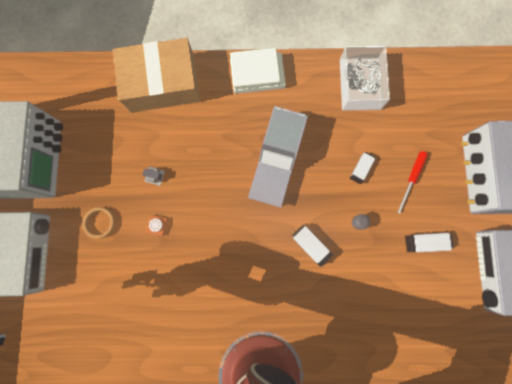

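```bash
python3 - <<'E'
from h import *
im=cv2.imread("pics/top1.png")
c=cv2.resize(im[95:275,235:395],None,fx=5*.8,fy=4,interpolation=cv2.INTER_CUBIC)
s=cv2.imread("pics/scene1.png")
cv2.imwrite("pics/crop1.png",c)
ims=cv2.resize(s,(160*4,480)); 
# scene crop
p=w2px("scene",[[.5,.08,.05],[.55,-.15,.0]]);print(p)
u,v=p.mean(0).astype(int)
cs=s[max(0,v-75):v+75,max(0,u-80):u+80];print(max(0,u-80),max(0,v-75))
cs=cv2.resize(cs,None,fx=3,fy=3,interpolation=cv2.INTER_CUBIC)
h=min(600,c.shape[0]); c2=cv2.resize(c,(400,450)); cs=cv2.resize(cs,(400,375))
o=np.zeros((450,800,3),np.uint8);o[:,:400]=c2;o[:375,400:]=cs
cv2.imwrite("pics/crop2.png",o)
for a in [(294,226,332,266),(349,154,376,186),(405,234,457,253)]:
    w=px2w("top",[(a[0],a[1]),(a[2],a[3])],.02);print(w.round(3),abs(w[1]-w[0]).round(3))
E
```

```text
[[272.62556227 186.94362515]
 [200.03346725 218.29930358]]
156 127
[[ 0.407 -0.103  0.02 ]
 [ 0.294 -0.207  0.02 ]] [0.114 0.105 0.   ]
[[ 0.619 -0.272  0.02 ]
 [ 0.522 -0.346  0.02 ]] [0.097 0.074 0.   ]
[[ 0.382 -0.42   0.02 ]
 [ 0.327 -0.562  0.02 ]] [0.055 0.142 0.   ]
```

View pics/crop2.png

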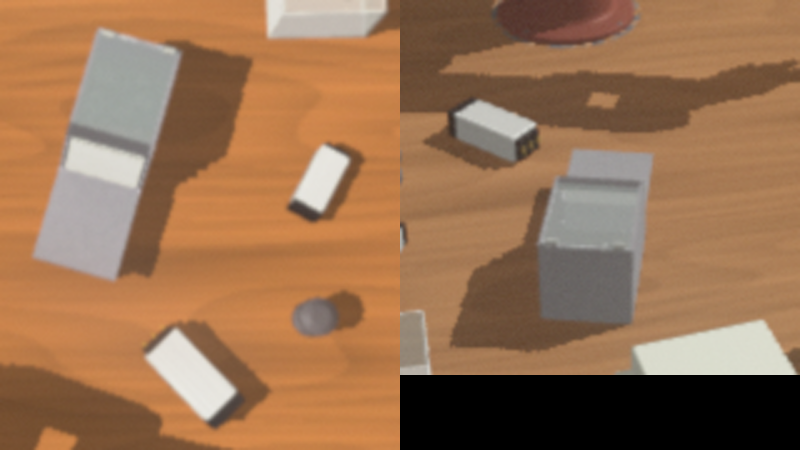

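```bash
python3 - <<'E'
from h import *
f=lambda p,z:px2w("top",np.array(p)*.4+[235,95],z)
sh=f([(35,258),(118,279),(60,172),(140,187)],.046); print(sh.round(3))
print("roof far",f([(100,29),(180,50)],.098).round(3))
near=sh[:2].mean(0);far=f([(100,29),(180,50)],.098).mean(0)
d=far-near;print("axis yaw",np.degrees(np.arctan2(d[1],d[0])),"len",np.hypot(*d[:2]))
e=sh[0]-sh[1];print("width",np.hypot(*e[:2]),"yaw from near edge",np.degrees(np.arctan2(-e[0],e[1])))
im=cv2.imread("pics/top1.png");r=cv2.cvtColor(im,cv2.COLOR_BGR2HSV)
m=((r[...,1]<70)&(r[...,2]>120)).astype(np.uint8); mm=np.zeros_like(m);mm[145:195,340:385]=m[145:195,340:385]
pts=np.argwhere(mm)[:,::-1]; w=px2w("top",pts,.028)[:,:2]*1000
print(len(pts),cv2.minAreaRect(w.astype(np.float32)))
dk=((r[...,2]<60)).astype(np.uint8);d2=np.zeros_like(m);d2[145:190,345:380]=dk[145:190,345:380]
print("dark",px2w("top",np.argwhere(d2)[:,::-1],.028).mean(0).round(3) if d2.any() else None)
both=(d2|mm);w=px2w("top",np.argwhere(both)[:,::-1],.024)[:,:2]*1000;print(cv2.minAreaRect(w.astype(np.float32)))
c=calibration("wrist");o=ctrl.get_obs();R=cv2.Rodrigues(o["tool_rot"])[0];print("tool R",R.round(3)); print("cam in tool",(R.T@(-np.array(c["R"]).T@c["t"]-o["tool_pos"])).round(3),(np.array(c["R"])@R).round(3))
E
```

```text
[[ 0.486  0.026  0.046]
 [ 0.461 -0.068  0.046]
 [ 0.586 -0.003  0.046]
 [ 0.568 -0.096  0.046]]
roof far [[ 0.739 -0.05   0.098]
 [ 0.713 -0.14   0.098]]
axis yaw -16.325154758681382 len 0.26313004414281926
width 0.09746780426673063 yaw from near edge -14.873610586958621
361 ((580.851318359375, -309.68603515625), (40.143707275390625, 80.51222229003906), 61.174903869628906)
dark None
((581.7307739257812, -310.8832702636719), (40.30031967163086, 80.82627868652344), 61.17505645751953)
tool R [[-0.96   0.279 -0.   ]
 [ 0.279  0.96  -0.001]
 [ 0.    -0.001 -1.   ]]
cam in tool [ 0.079 -0.    -0.142] [[-0.     1.    -0.001]
 [-0.951 -0.001 -0.31 ]
 [-0.31   0.     0.951]]
```

```bash
R='[1,-0.0264,-0.0317,0,0,0,0]'; python3 -m creep '[[1,-0.0264,-0.0317,0,0,0,0],[1,-0.0264,-0.0317,0,0,0,0],[1,-0.0264,-0.0317,0,0,0,0],[1,-0.0264,-0.0317,0,0,0,0],[1,-0.0264,-0.0317,0,0,0,0],[1,-0.0264,-0.0317,0,0,0,0],[1,-0.0264,-0.0317,0,0,0,0],[1,-0.0264,-0.0317,0,0,0,0],[1,-0.0264,-0.0317,0,0,0,0],[1,-0.0264,-0.0317,0,0,0,0],[1,-0.0264,-0.0317,0,0,0,0],[1,-0.0264,-0.0317,0,0,0,0],[1,-0.0264,-0.0317,0,0,0,0],[1,-0.0264,-0.0317,0,0,0,0],[1,-0.0264,-0.0317,0,0,0,0],[1,-0.0264,-0.0317,0,0,0,0]]' 60
```

```text
t: 1.9
tool_pos: [0.4389, -0.0065, 0.2315]
tool_rot: [0.443, 3.109, 0.0]
contact_force: [0.7, 1.2, 0.1]
opening: 0.0853
```

```bash
python3 -m creep '[[1,-0.0264,-0.0315,0,0,0,0],[1,-0.0264,-0.0315,0,0,0,0],[1,-0.0264,-0.0315,0,0,0,0],[1,-0.0264,-0.0315,0,0,0,0],[1,-0.0264,-0.0315,0,0,0,0],[1,-0.0264,-0.0315,0,0,0,0],[1,-0.0264,-0.0315,0,0,0,0],[1,-0.0264,-0.0315,0,0,0,0],[1,0,0,0.02,0,0,6.4],[1,0,0,0.01,0,0,6.4],[1,0,0,0,0,0,0],[1,0,0,0,0,0,0]]'
python3 - <<'E'
from h import *
c=calibration("wrist");a=get_image("wrist");save(a,"w1.png")
im=a[:,:,::-1]
r=cv2.cvtColor(np.ascontiguousarray(im),cv2.COLOR_BGR2HSV)
m=((r[...,1]<90)).astype(np.uint8)
n,l,s,ce=cv2.connectedComponentsWithStats(m)
for i in range(1,n):
    if s[i,4]>800:
        w=px2w("wrist",np.argwhere(l==i)[:,::-1],.028,c)[:,:2]*1000
        print(s[i],cv2.minAreaRect(w.astype(np.float32)))
for q in models.search_frame("wrist","relay")[:3]: print(q)
E
```

```text
t: 3.1
tool_pos: [0.5709, -0.3056, 0.2013]
tool_rot: [-0.783, -3.042, -0.0]
contact_force: [0.2, 0.3, -0.4]
opening: 0.0852
[  423     0    89   248 18802] ((639.7904663085938, -81.75459289550781), (99.98782348632812, 276.181884765625), 74.248046875)
[ 161    9   52   56 2220] ((417.3587951660156, -291.41943359375), (51.00677490234375, 44.986507415771484), 35.194007873535156)
[   0   32   71  102 4276] ((360.63116455078125, -464.0914306640625), (62.161075592041016, 103.76685333251953), 2.668916702270508)
[ 238  146   35   83 2758] ((578.0703735351562, -307.6872253417969), (35.915103912353516, 90.79911041259766), 60.24406433105469)
[    0   230   512   154 35957] ((732.0874633789062, -389.3121643066406), (762.9095458984375, 248.57205200195312), 60.98191452026367)
{'extent': [236.4, 148.9, 273.3, 229.4], 'conf': 0.78}
{'extent': [0.0, 27.0, 68.8, 136.4], 'conf': 0.68}
```

View pics/w1.png

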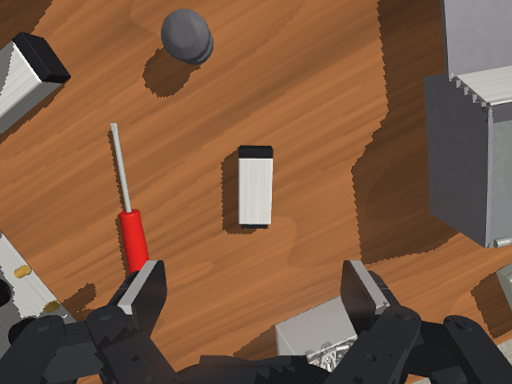

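```bash
python3 -m creep '[[1,0.0238,0.002,0.01,0,0,0.9],[1,0,0,0.038,0,0,0],[1,0,0,0.038,0,0,0],[1,0,0,0.038,0,0,0],[1,0,0,0.038,0,0,0],[1,0,0,0.02,0,0,0],[1,0,0,0.01,0,0,0],[1,0,0,0.006,0,0,0],[1,0,0,0,0,0,0],[0.2,0,0,0,0,0,0],[0.2,0,0,0,0,0,0],[0.2,0,0,0,0,0,0],[0.2,0,0,0,0,0,0],[0.2,0,0,0,0,0,0],[0.2,0,0,0,0,0,0],[0.2,0,0,0,0,0,0]]' 60
python3 - <<'E'
from h import *
a=get_image("wrist");save(a,"w2.png")
E
```

```text
t: 4.8
tool_pos: [0.5519, -0.2929, 0.0045]
tool_rot: [0.81, 3.034, -0.001]
contact_force: [-0.5, 0.5, 6.2]
opening: 0.035
```

View pics/w2.png

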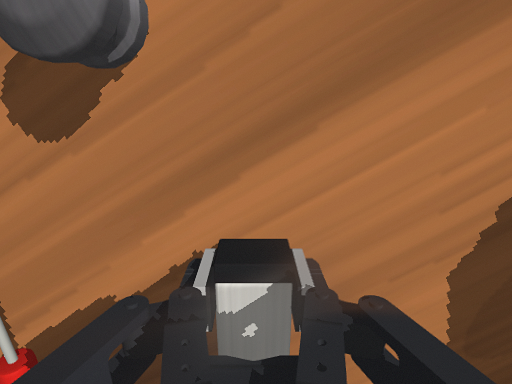

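```bash
python3 -m creep '[[0.2,0,0,-0.01,0,0,0],[0.2,0,0,-0.03,0,0,0],[0.2,0,0,-0.04,0,0,0],[0.2,0,0,-0.04,0,0,0],[0.2,0,0,-0.04,0,0,0],[0.2,0.0255,0.0248,0,0,0,0],[0.2,0.0255,0.0248,0,0,0,0],[0.2,0.0255,0.0248,0,0,0,0],[0.2,0.0255,0.0248,0,0,0,0],[0.2,0.0255,0.0248,0,0,0,0],[0.2,0.0255,0.0248,0,0,0,0],[0.2,0.0255,0.0248,0,0,0,0],[0.2,0.0255,0.0248,0,0,0,0],[0.2,0,0,0,0,0,-4.6],[0.2,0,0,0,0,0,-4.6],[0.2,0,0,0,0,0,-4.6],[0.2,0,0,0,0,0,0],[0.2,0,0,0,0,0,0]]'
python3 - <<'E'
from h import *
c=calibration("wrist");a=get_image("wrist");import pickle;pickle.dump(c,open("c3.pkl","wb"))
# overlay estimated outline
s=np.array([.579,-.0505,.046]);y=np.radians(-16);ex=np.array([np.cos(y),np.sin(y),0]);ey=np.array([-ex[1],ex[0],0])
b=a.copy();save(a,"w3raw.png")
P=[s+ey*.049-ex*.11,s-ey*.049-ex*.11,s-ey*.049,s+ey*.049]
p=w2px("wrist",P,c);print(p.round(0))
cv2.polylines(b,[p.astype(np.int32)],True,(255,0,0),1)
t=get_image("top");save(t,"top3.png")
save(np.hstack([b[:,:440],cv2.resize(t[95:223,235:355],(360,384),interpolation=cv2.INTER_CUBIC)]),"w3.png");print(ctrl.get_obs()["tool_rot"])
E
```

```text
t: 6.65
tool_pos: [0.4727, -0.0186, 0.1629]
tool_rot: [-0.443, -3.109, -0.0]
contact_force: [0.1, -0.2, -1.4]
opening: 0.0348
[[307. 199.]
 [197. 199.]
 [204. 304.]
 [301. 303.]]
[-4.42009392e-01 -3.10964469e+00 -4.20273273e-05]
```

View pics/w3.png

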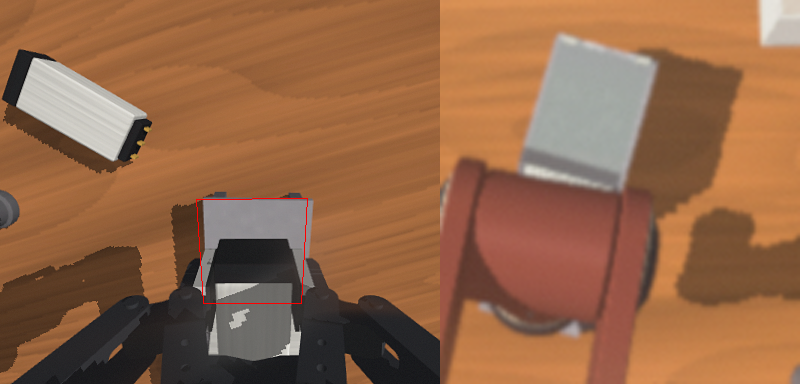

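```bash
python3 - <<'E'
from h import *;import pickle
c=pickle.load(open("c3.pkl","rb"));im=cv2.imread("pics/w3raw.png");r=cv2.cvtColor(im,cv2.COLOR_BGR2HSV)
T=np.array([.4727,-.0186]);y=np.radians(-16.2);ex=np.array([np.cos(y),np.sin(y)]);ey=np.array([-ex[1],ex[0]])
for v in (204,212,222,232):
    u=np.where((r[v,180:335,1]<60)&(r[v,180:335,2]>110))[0]+180
    e=px2w("wrist",[(u[0],v),(u[-1],v)],.046,c)[:,:2]-T
    print(v,u[0],u[-1],(e@ey).round(4),(e@ex).round(4))
E
```

```text
204 203 312 [-0.045   0.0521] [0.0058 0.0058]
212 204 311 [-0.0445  0.0517] [0.0133 0.0134]
222 204 311 [-0.045   0.0522] [0.023  0.0231]
232 204 310 [-0.0455  0.0519] [0.0328 0.0329]
```

```bash
python3 -m creep '[[0.2,0,0.0025,0.03,0,0,0],[0.2,0,0,0.03,0,0,0],[0.2,0,0,0.03,0,0,0],[0.2,0,0,0.012,0,0,0],[0.2,0,0,0.007,0,0,0],[0.2,0,0,0,0,0,0]]'
python3 -m creep '[[0.2,-0.01,0,0,0,0,0],[0.2,-0.01,0,0,0,0,0],[0.2,-0.01,0,0,0,0,0],[0.2,-0.01,0,0,0,0,0],[0.2,-0.01,0,0,0,0,0],[0.2,-0.01,0,0,0,0,0],[0.2,0,0,0,0,0,0]]'
python3 - <<'E'
from h import *
a=get_image("wrist");s=get_image("scene")
save(np.hstack([cv2.resize(a,(400,300)),cv2.resize(s[130:280,180:380],(400,300),interpolation=cv2.INTER_CUBIC)]),"w4.png")
E
```

```text
t: 7.35
tool_pos: [0.4739, -0.0164, 0.0542]
tool_rot: [-0.44, -3.11, -0.0]
contact_force: [0.8, 0.7, -1.8]
opening: 0.035
t: 8.05
tool_pos: [0.5319, -0.0331, 0.0539]
tool_rot: [-0.44, -3.109, -0.0]
contact_force: [-2.9, 1.2, -1.2]
opening: 0.0348
```

View pics/w4.png

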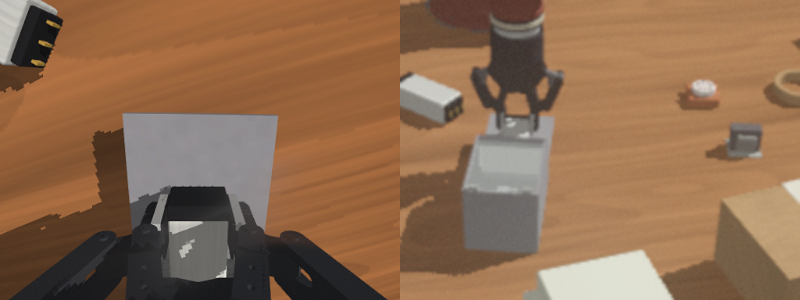

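```bash
python3 -m creep '[[0.2,-0.008,0,0,0,0,0],[0.2,-0.008,0,0,0,0,0],[0.2,-0.008,0,0,0,0,0],[0.2,-0.008,0,0,0,0,0],[0.2,0,0,0,0,0,0]]'
python3 -m creep '[[0.2,-0.008,0,0,0,0,0],[0.2,-0.008,0,0,0,0,0],[0.2,-0.008,0,0,0,0,0],[0.2,0,0,0,0,0,0],[0.2,0,0,0,0,0,0]]'
python3 - <<'E'
from h import *
a=get_image("wrist");s=get_image("scene")
save(np.hstack([cv2.resize(a,(400,300)),cv2.resize(s[170:260,190:310],(400,300),interpolation=cv2.INTER_CUBIC)]),"w5.png")
E
```

```text
t: 8.65
tool_pos: [0.5638, -0.0423, 0.0545]
tool_rot: [0.44, 3.109, -0.0]
contact_force: [0.2, 0.5, -4.6]
opening: 0.0349
t: 9.15
tool_pos: [0.5839, -0.0482, 0.0526]
tool_rot: [-0.439, -3.107, -0.0]
contact_force: [-2.8, -0.0, -9.8]
opening: 0.0351
```

View pics/w5.png

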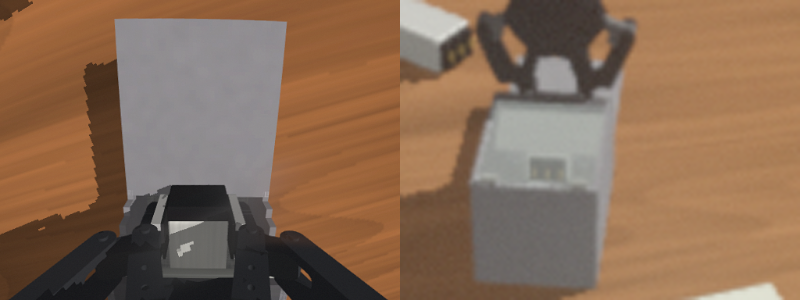

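```bash
python3 -m creep '[[0.55,0,0,0,0,0,0],[0.55,0,0,0,0,0,0],[0.55,0,0,0,0,0,0],[0.55,0,0,0,0,0,0],[0.55,0,0,0,0,0,0],[0.55,0,0,0,0,0,0]]'
python3 - <<'E'
from h import *
a=get_image("wrist");s=get_image("scene")
save(np.hstack([cv2.resize(a,(400,300)),cv2.resize(s[170:260,190:310],(400,300),interpolation=cv2.INTER_CUBIC)]),"w6.png")
E
```

```text
t: 9.85
tool_pos: [0.5857, -0.0486, 0.0547]
tool_rot: [0.44, 3.11, -0.0]
contact_force: [-0.1, 0.2, -0.1]
opening: 0.0469
```

View pics/w6.png

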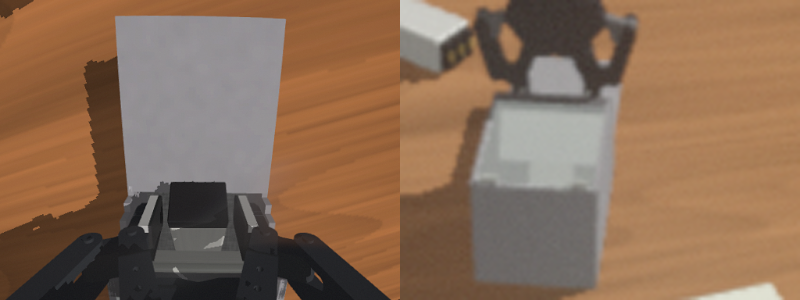

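```bash
python3 -m creep '[[0.55,0.015,0,0,0,0,0],[0.55,0.015,0,0,0,0,0],[0.55,0.015,0,0,0,0,0],[0,0,0,-0.003,0,0,0],[0,0,0,0,0,0,0],[0,0,0,0,0,0,0],[0,0,0,0,0,0,0],[0,0,0,0,0,0,0],[0,0,0,0.006,0,0,0],[0,0,0,0,0,0,0]]'
python3 - <<'E'
from h import *
a=get_image("wrist");s=get_image("scene")
save(np.hstack([cv2.resize(a,(400,300)),cv2.resize(s[170:260,190:310],(400,300),interpolation=cv2.INTER_CUBIC)]),"w7.png")
E
```

```text
t: 10.95
tool_pos: [0.5414, -0.0359, 0.0501]
tool_rot: [-0.44, -3.109, -0.0]
contact_force: [0.4, -0.1, -0.1]
opening: 0.0
```

View pics/w7.png

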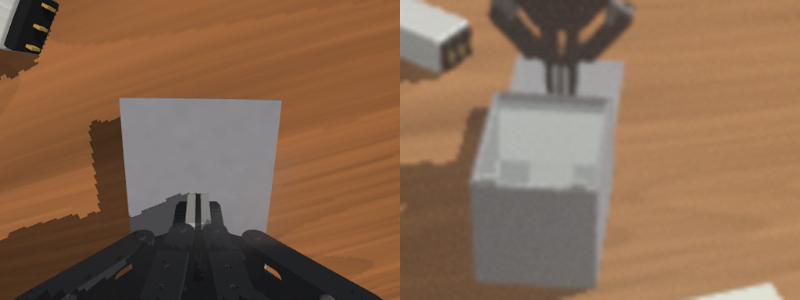

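```bash
python3 -m creep '[[0,-0.007,0,0,0,0,0],[0,-0.007,0,0,0,0,0],[0,-0.007,0,0,0,0,0],[0,-0.007,0,0,0,0,0],[0,0,0,0,0,0,0]]'
python3 -m creep '[[0,-0.006,0,0,0,0,0],[0,-0.006,0,0,0,0,0],[0,-0.006,0,0,0,0,0],[0,0,0,0,0,0,0],[0,0,0,0,0,0,0]]'
python3 - <<'E'
from h import *
a=get_image("wrist");s=get_image("scene")
save(np.hstack([cv2.resize(a,(400,300)),cv2.resize(s[170:260,190:310],(400,300),interpolation=cv2.INTER_CUBIC)]),"w8.png")
E
```

```text
t: 11.55
tool_pos: [0.5702, -0.0442, 0.0515]
tool_rot: [0.44, 3.109, -0.0]
contact_force: [0.1, 0.5, 0.3]
opening: -0.0
t: 12.05
tool_pos: [0.5863, -0.0488, 0.0511]
tool_rot: [-0.44, -3.11, -0.0]
contact_force: [-1.7, 0.5, -0.5]
opening: 0.0
```

View pics/w8.png

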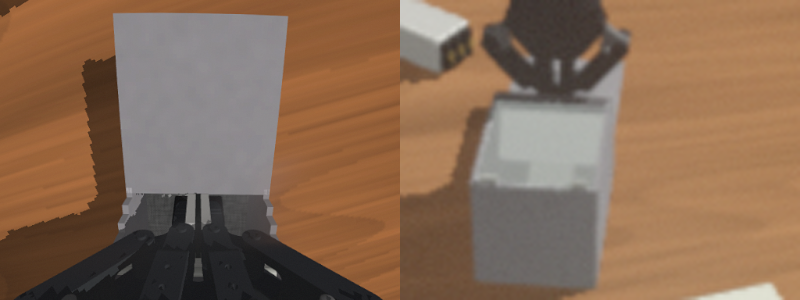

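```bash
python3 -m creep '[[0,-0.003,0,0,0,0,0],[0,-0.003,0,0,0,0,0],[0,0,0,0,0,0,0],[0,0,0,0,0,0,0]]'
python3 - <<'E'
from h import *
a=get_image("wrist");s=get_image("scene")
save(np.hstack([cv2.resize(a[200:384,100:412],(400,236)),cv2.resize(s[170:249,190:324],(400,236),interpolation=cv2.INTER_CUBIC)]),"w9.png")
E
```

```text
t: 12.55
tool_pos: [0.5923, -0.0505, 0.0515]
tool_rot: [0.44, 3.11, -0.0]
contact_force: [-1.3, 1.2, -0.1]
opening: -0.0001
```

View pics/w9.png

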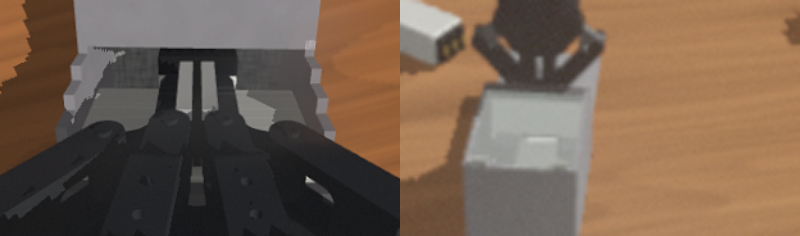

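```bash
python3 -m creep '[[0,0.01,0,0,0,0,0],[0,0.02,0,0,0,0,0],[0,0.03,0,0,0,0,0],[0,0.03,0,-0.03,0,0,0],[0,0.02,0,-0.04,0,0,0],[0,0.02,0,-0.04,0,0,0],[0,0.02,0,-0.04,0,0,0],[0,0.015,0,-0.02,0,0,0],[0,0,0,0,0,0,0],[0,0,0,0,0,0,0]]'
python3 - <<'E'
from h import *
a=get_image("wrist");s=get_image("scene");t=get_image("top")
save(np.vstack([np.hstack([cv2.resize(a,(400,300)),cv2.resize(t[95:215,225:385],(400,300),interpolation=cv2.INTER_CUBIC)]),np.hstack([cv2.resize(s[170:260,190:310],(400,300),interpolation=cv2.INTER_CUBIC),cv2.resize(s,(400,300))])]),"w10.png")
E
```

```text
t: 13.65
tool_pos: [0.4336, -0.0047, 0.2213]
tool_rot: [0.44, 3.109, -0.0]
contact_force: [-0.3, -0.2, -0.7]
opening: 0.0002
```

View pics/w10.png

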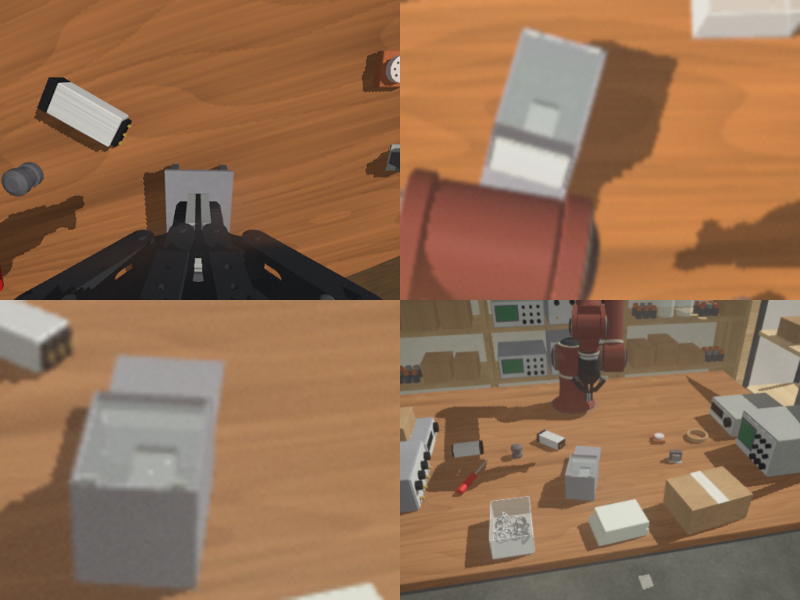

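```bash
python3 - <<'E'
from h import *
from station import finish_job
a=cv2.imread("pics/top1.png").astype(int);t=get_image("top")[:,:,::-1].astype(int)
d=abs(a-t).sum(2);print("flap region diff",np.median(d[152:166,266:288]),np.percentile(d[152:166,266:288],90).round(), "force",ctrl.get_obs()["contact_force"].round(1))
print(finish_job())
E
```

```text
flap region diff 3.0 6.0 force [ 0.6  0.1 -0.2]
the job is handed in; nothing more can be done
None
```

The smallest relay (measured about 91 × 36 mm) is in the dust box, lying on the floor behind the shut flap, and I handed the job in at about 14 s of the 51 s allowed. finish_job gives no verdict.

**What I did:** I gripped the relay near its tail and carried it to just above the shelf. I pushed it endways through the flap without resting it on the shelf first. I let go once its middle was past the sill, and it tipped nose down. Then I pushed the tail over the sill with the shut fingers and withdrew.

**Last checks:**
- **Flap:** in the top camera, the flap area looks the same as at the start, with a median difference of 3 summed over the three colour channels. That means shut as far as the picture shows; the joint angle could not be read directly.
- **Relay:** it shows through the clear roof, lying on the box floor. I judged this by eye and did not measure its final position.
- **Robot:** the hand is clear of everything and the wrist force is about 0.
- **Other parts:** those I could see look to be where they were. I did not measure them.

**What disagreed:**
- The top and wrist cameras differed by about 4 to 5 mm on the sideways position of the shelf, so I used a value in between.
- During the carried push, the wrist force reached about 10 N downward. I think the relay, held a few millimetres high, was pressing on the flap at its end stop. The force vanished when I let go.

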